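# Tuck the cartridge rack's flap under its lip

### The arm

A 6-joint arm with a two-finger parallel gripper is mounted at the origin on the work surface. World frame = base frame: x ahead of the robot, y to its left, z up, the work surface at z = 0. Lengths are in m, angles in degrees, forces in N, time in s.
With the tool pointing down it reaches from about 0.4 to 0.825 m from the base axis. Payload 7 kg.
Tool frame: the origin (TCP) lies midway between the tips of the shut fingers; the grasp point (between the pads) lies 19 mm behind it; z points along the fingers, y is the line along which they close (so a half turn about z gives the same grasp; the last joint's range is limited). The gripper opens to 88 mm and grips with 3 to 60 N. Pads are 19 mm wide; open, the fingers measure 130 mm over their backs; the gripper's body (78 mm by 193 mm) begins 47 mm behind the grasp point.
Start: joints at [-54.712, 20.546, 0.682, 0, -70.136, -16.507], TCP at [0.217, -0.639, 0.227] pointing down, gripper open.
Joint ranges: [-176.03, 176.03], [-82.01, 121.73], [-58.28, 71.71], [-173.87, 95.51], [-174.79, -0.11], [-173.66, 173.66]. Speed limits (degrees/s): [136.94, 136.94, 172.46, 180, 180, 180].

### API

Orientations are given as [roll, pitch, yaw] about the fixed x, y, z axes, in that order (R = Rz(yaw) Ry(pitch) Rx(roll)).
In Python, from plant import telemetry, viewer, workorder gives the robot as it stands. The module is installed in compiled form; this text tells all that it offers.
- The arm moves only by the tool carry_out, never from a script. Its argument "rows" is a list of rows, each a list of 6 numbers: the shift along the tool's x, y, z in m, then the turn, a rotation vector about the tool's x, y, z in rad. In form: [[tx, ty, tz, ax, ay, az], ...]. A call has 1 to 8 rows; each row is the pose to reach, as a shift and turn from the pose commanded when the call began, along the tool's axes at that moment; what a row does not reach only later rows make up. A row lasts 1/8 s, in which the tool goes at most 62.5 mm and 10.7 degrees, less where a joint would pass 70% of its speed; a pose out of reach is approached as far as the arm can. A call with a gripper value outside its range is refused whole. "grip" is the gripper's target within -1 to 1 (fully open at 1, half-way at 0, shut at -1), set as the call begins (left out, the last holds). The fingers move at their own pace and stop on an object; the grip force is fixed at half the most. Time passes only in rows, so rows that repeat a pose let the fingers close. It gives the time, the measured TCP pose, the force, the opening and the grip force at its end, in the units of the state.
- telemetry.get_obs(): the state, without advancing time (a new reading comes with each control period).
- viewer.snapshot(name): name is "side" or "top"; returns the picture (384x512x3 uint8, red, green, blue); there is no depth.
- viewer.camera_info(name): a dict with "intrinsics" (3x3 intrinsics, pixels), "extrinsics" (4x4, takes a point from camera to world coordinates). Camera axes: x right, y down, z forward; pixel columns grow to the right and rows downward; lengths in m; the calibration is good to about 2 mm. A picture is of the moment at which its call begins. camera_info takes no time and is no camera call.
- workorder.close_job(): hands the job in; it is judged then, once.
The state is a dict: "clock": time; "joint_pos": joint angles; "qvel": joint speeds; "tau": joint torques, N m; "tool_pos": TCP position; "orientation": TCP orientation; "force": force on the tool from outside, world axes, zero at the start; "moment": the same for the moment, N m; "opening": finger opening in m; "gripper_force": force on a finger pad.
Only numpy, scipy, OpenCV 4.12 (cv2) and the standard library are available. Lean on these libraries where they do the work, as an engineer would, in place of code of your own. Each camera call takes 0.05 s, during which the arm holds its last target. There are 200 camera calls.

### The job

Fold the cartridge rack's hinged flap down over the four cartridges, then push it along until its free edge is tucked fully home beneath the retaining lip, so that it stays shut by itself. Only push on its outer face with a fingertip: do not take hold of it, and leave the cartridges in their slots and the spatula, pick and tin where they lie.

Things in the scene. Friction and masses are not known exactly. Their poses are not given: they have to be found in the camera images.
- rack: Black plastic rack, fixed. Origin: middle of its underside on the shelf (z = 0), z up; x points level from the flap's hinge to the retaining lip, y along the hinge. Footprint 126 mm in x (-66 to +60), 104 mm in y. 2 by 2 slots, walls 50 mm high; cartridge caps reach 83 mm. Cheeks 4 mm thick at y = -48 and +48 mm, x = -64 to -30 mm, 101 mm high, carry the flap's hinge rod.
- flap (a joint): Fold angle of the flap (rad): 0 = folded level over the cartridges, grows as it opens, 1.57 = upright; starts at 1.3 to 1.75 and rests there. A weak hinge spring raises a folded flap again (about 0.4 N at the free edge) unless the edge is caught under the lip. Folding takes about 1 to 2 N on the outer face, 50 mm from the hinge.
- flap_slide (a joint): How far the hinge rod and flap have moved along the rack's +x towards the lip (m): 0 to 0.016 (end stop, fully home); starts at 0 to 0.002. Rubs with about 2.5 N, stays where left. The folded flap's free edge is 6 mm short of the lip at 0 and 10 mm beneath it at 0.016; if moved over 6 mm before folding, the flap lands on top of the lip.
- flap_hinge (a point): Point on the hinge axis (a level rod along the rack's y, radius 4 mm), half-way along it; moves with flap_slide. At slide 0 it is 55 mm on the -x side of the rack's origin; always 92 mm above the shelf.
- flap_edge (a point): Middle of the flap's free edge, on its outer face (on top when folded). The flap is a stiff grey plastic plate, 92 mm from hinge to free edge, 84 mm wide along the hinge, 3 mm thick; folded, its underside is 92 mm and its top 95 mm above the shelf. Axes: x from hinge to free edge, y along the hinge, z out of the outer face.
- flap_step (a point): Foot of the thumb step on the flap's outer face, mid-width: an upright face 6 mm high, 60 mm wide, 62 mm from the hinge axis and facing the hinge, for a fingertip to push against; behind it a ramp falls to the plate 78 mm from the hinge. Between hinge and step the face is smooth and free. Axes as flap_edge.
- flap_liner: Thin rubber pad (60 by 70 mm, 2 mm thick) on the underside of the flap, which a push from outside never touches. Its origin lies on the hinge axis; axes as flap_edge.
- lip_edge (a point): Middle of the retaining lip's lower edge on the hinge side: 43 mm on the +x side of the rack's origin, 98.5 mm above the shelf (3.5 mm above the folded flap's top). Axes as the rack's. The lip is a black strip 60 mm wide in y, x = 43 to 58 mm, 4 mm thick (top at 102.5 mm), on an upright wall at x = 54 to 58 mm.
- spatula: Yellow plastic smoothing spatula lying loose on the shelf, 200 mm long, 46 mm wide, 12 mm high; x along it towards the blade. Bystander.
- pick: Steel nozzle pick lying loose on the shelf, 132 mm long, 9 mm thick; x along it towards its point. Bystander.
- tin: Closed round metal tin standing loose on the shelf, 69 mm across, 30 mm high; origin at the centre of its underside. Bystander.
- cartridge0_mid (a point): White capped cartridge standing loose in a slot of the rack: 31 mm across, 78 mm tall, foot 5 mm above the shelf; this point is its centre, half-way up. To be left in its slot.
- cartridge1_mid (a point): White capped cartridge standing loose in a slot of the rack: 31 mm across, 78 mm tall, foot 5 mm above the shelf; this point is its centre, half-way up. To be left in its slot.
- cartridge2_mid (a point): White capped cartridge standing loose in a slot of the rack: 31 mm across, 78 mm tall, foot 5 mm above the shelf; this point is its centre, half-way up. To be left in its slot.
- cartridge3_mid (a point): White capped cartridge standing loose in a slot of the rack: 31 mm across, 78 mm tall, foot 5 mm above the shelf; this point is its centre, half-way up. To be left in its slot.
There are look-alikes about, which are no part of the job. Of the things like the rack, leave any that is yellow; of the rest the smaller one is meant.

How it is judged (in metres and radians):
On the way, in this order (a step that is already met when the one before it is completed fails the run):
1. the flap is folded down level, its edge still short of the lip or only just beneath it (value of joint flap below 0.06 rad and value of joint flap_slide below 0.01 m).
2. the flap's edge is pushed beneath the lip (value of joint flap below 0.08 rad and value of joint flap_slide above 0.012 m), for 0.2 s.
At the end, for the whole second after the job is handed in: The flap lies folded (within 0.08 rad of level) and at rest, pushed at least 12 mm of its 16 mm towards the lip, so that its free edge is beneath the lip by at least 5 mm and kept down by it; all four cartridges are in their slots (all of step 2 and z of flap_edge in the frame of lip_edge below 0.002 m and x of flap_edge in the frame of lip_edge above 0.005 m and velocity of joint flap below 0.1 rad/s and horizontal distance between each of cartridge0_mid, cartridge1_mid, cartridge2_mid, cartridge3_mid and rack below 0.04 m and height (world z) of each of cartridge0_mid, cartridge1_mid, cartridge2_mid, cartridge3_mid below 0.05 m); the robot touches nothing.
It fails at once if the flap was pinched or touched from its underside (contact force between the fingers and flap_liner above 1 N).
It fails at once if a cartridge was lifted, tipped or shifted out of its place (distance of any of cartridge0_mid, cartridge1_mid, cartridge2_mid, cartridge3_mid from where it was at the start of the episode above 0.015 m).
It fails at once if the spatula, pick or tin was displaced by more than 20 mm (distance of any of spatula, pick, tin from where it was at the start of the episode above 0.02 m).
It also fails if it takes over 38 s, if anything falls off the work surface, if the arm or the gripper's body presses on something with over 40 N, if the wrist force passes 120 N, or if a joint passes its speed limit or range.

## Working session

There is one attempt and no reset: what is moved stays moved. The work goes in short steps, Python scripts to look and compute and a tool call to move; the robot and the scene stay as the last step left them, time stands still between calls to the robot, and variables do not carry over. Pictures are saved under pics/ and viewed, at most 10 in all, crops included, and the job is handed in when it is done.

Besides the shell and the picture viewer there is one more tool, called after "Emit:" by a JSON object that holds its "api" and its "payload". carry_out: Moves the arm, as the interface text tells. Its arguments: {"type":"object","properties":{"rows":{"type":"array"},"grip":{"type":"number"}},"required":["rows"]}

```bash
mkdir -p pics; python3 - <<'E'
from plant import telemetry, viewer
import cv2,numpy as np
for n in("side","top"):
    im=viewer.snapshot(n); cv2.imwrite(f"pics/{n}0.png",cv2.resize(im[:,:,::-1],(768,576)) if 0 else im[:,:,::-1])
    c=viewer.camera_info(n); print(n,np.round(c["intrinsics"],1).tolist(),np.round(c["extrinsics"],4).tolist())
o=telemetry.get_obs(); print(o)
E
```

```text
side [[499.4, 0.0, 250.6], [0.0, 499.4, 190.8], [0.0, 0.0, 1.0]] [[-0.7771, -0.3491, 0.5237, -0.005], [-0.6294, 0.4337, -0.6448, 0.6603], [-0.002, -0.8307, -0.5568, 0.7179], [0.0, 0.0, 0.0, 1.0]]
top [[394.7, 0.0, 255.5], [0.0, 394.7, 198.9], [0.0, 0.0, 1.0]] [[0.0138, -0.9824, 0.1863, 0.4321], [-0.9994, -0.0075, 0.0343, -0.0483], [-0.0322, -0.1866, -0.9819, 0.8061], [0.0, 0.0, 0.0, 1.0]]
{'clock': 0.1, 'joint_pos': array([-5.47092337e+01,  2.05872599e+01,  6.39962945e-01, -1.58013357e-02,
       -7.01360022e+01, -1.65073424e+01]), 'qvel': array([ 0.02442063, -0.16492229,  0.17411447,  0.08211918, -0.05067902,
       -0.04253364]), 'tau': array([-5.59265245e-04, -5.84160304e+01,  2.93756837e+01,  7.01569989e+00,
        1.01481011e-02, -5.17498586e-05]), 'tool_pos': array([ 0.2171784 , -0.6386584 ,  0.22573041]), 'orientation': array([ 1.79915913e+02, -9.42749622e-03, -1.61221949e+02]), 'force': array([-0.22009981, -0.33298482, -0.45951903]), 'moment': array([ 0.02254467,  0.0052019 , -0.0391762 ]), 'gripper_force': 0.0, 'opening': 0.08809176560714298}
```

View pics/side0.png

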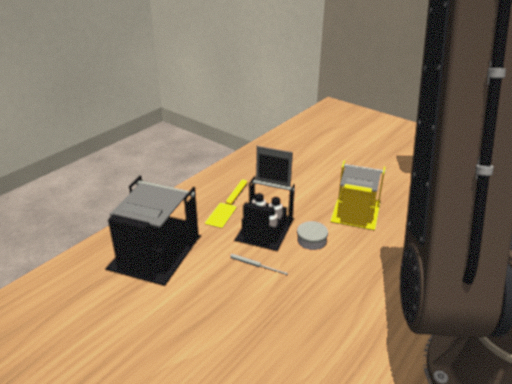

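View pics/top0.png

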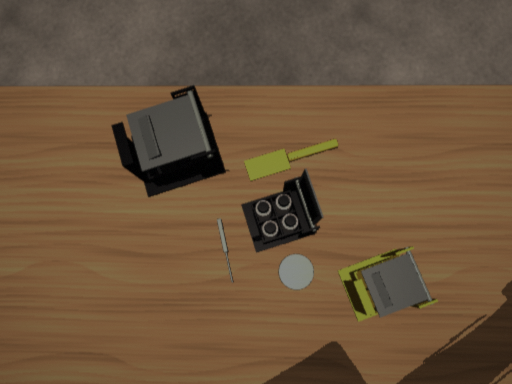

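The pictures show the target, the small black rack: in the top view its four white caps are at about (264,208), (284,202), (270,228) and (290,222), with the flap upright at (310,200) and the lip on the left. In the side view it is at (267,215), with the flap at (274,167).

```bash
cat > h.py <<'E'
from plant import telemetry, viewer
import cv2,numpy as np
def ray(n,u,v):
    c=viewer.camera_info(n);K=c["intrinsics"];E=c["extrinsics"]
    return E[:3,3],E[:3,:3]@np.linalg.inv(K)@[u,v,1]
def onz(n,u,v,z):
    o,d=ray(n,u,v);return o+d*(z-o[2])/d[2]
def proj(n,p):
    c=viewer.camera_info(n);E=c["extrinsics"];q=c["intrinsics"]@(E[:3,:3].T@(np.array(p)-E[:3,3]));return q[:2]/q[2]
E
python3 - <<'E'
from h import *
im=cv2.imread("pics/top0.png");s=im[160:260,235:345]
a=cv2.resize(s,None,fx=5,fy=5,interpolation=cv2.INTER_CUBIC)
b=cv2.resize(cv2.imread("pics/side0.png")[135:255,225:305],None,fx=4.5,fy=4.5,interpolation=cv2.INTER_CUBIC)
b=cv2.copyMakeBorder(b,0,max(0,a.shape[0]-b.shape[0]),0,0,cv2.BORDER_CONSTANT);a=cv2.copyMakeBorder(a,0,b.shape[0]-a.shape[0],0,0,cv2.BORDER_CONSTANT)
cv2.imwrite("pics/crop.png",np.clip(np.hstack([a[:, :440],b]).astype(float)*1.6,0,255)[:600,:800])
g=s.min(2);m=(g>110).astype(np.uint8)
cs,_=cv2.findContours(m,0,1);P=[]
for c in cs:
    (x,y),r=cv2.minEnclosingCircle(c)
    if 4<r<12 and c.shape[0]>8: 
        p=onz("top",x+235,y+160,.083);P.append(p);print(x+235,y+160,r,p.round(4))
print(np.mean(P,0))
E
```

```text
295.5 259.0 11.500100135803223 [ 0.4593 -0.097   0.083 ]
287.0 225.5 4.717090606689453 [ 0.52   -0.0817  0.083 ]
261.0 212.5 4.272101879119873 [ 0.5437 -0.0337  0.083 ]
282.5 206.0 4.609872341156006 [ 0.5563 -0.0735  0.083 ]
[ 0.51980458 -0.07147832  0.083     ][ WARN:0@0.088] global loadsave.cpp:1063 imwrite_ Unsupported depth image for selected encoder is fallbacked to CV_8U.
```

View pics/crop.png

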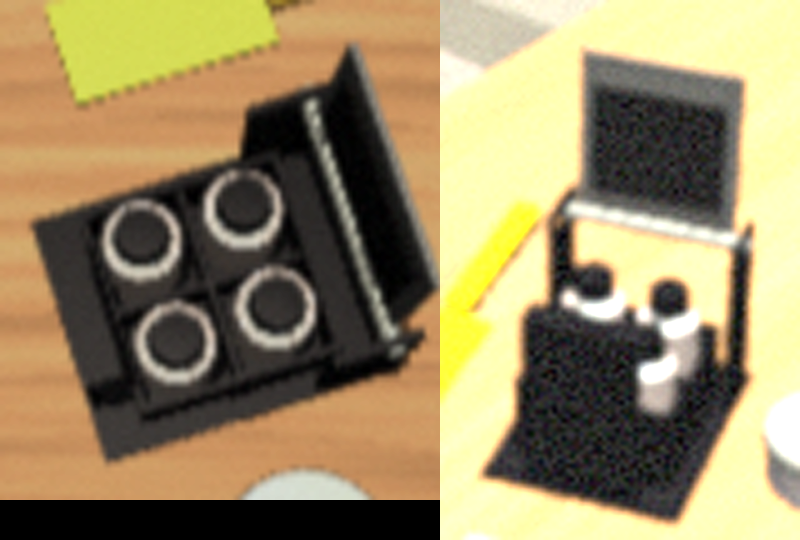

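The crop shows the lip to the left and the rod running from about (297,180) to (314,230) in top-view pixels. The flap leans slightly outward, with free-edge corners at about (305,169) and (322,217) in the top view and (257,147) and (292,152) in the side view.

```bash
python3 - <<'E'
from h import *
f=lambda x,y:(235+(x+.5)/5-.5,160+(y+.5)/5-.5)
g=lambda x,y:(225+(x-440)/4.5-.4,135+y/4.5-.4)
def tri(a,b):
    o1,d1=ray("top",*a);o2,d2=ray("side",*b)
    t=np.linalg.lstsq(np.c_[d1,-d2],o2-o1,rcond=None)[0];p,q=o1+d1*t[0],o2+d2*t[1];return (p+q)/2,np.linalg.norm(p-q)
rod=[onz("top",*f(*p),.094) for p in((311,102),(396,350))]
foot=[onz("top",*f(*p),.002) for p in((35,223),(108,461))]
caps=[onz("top",*f(*p),.072) for p in((140,240),(243,208),(276,307),(175,342))]
E1=tri(f(352,45),g(585,52));E2=tri(f(438,287),g(742,78));print("edge",E1,E2)
for n,l in(("rod",rod),("foot",foot)):
    a,b=l;d=b-a;print(n,a.round(4),b.round(4),"len",np.linalg.norm(d),"mid",(a+b)[:2]/2,"xaxis deg",np.degrees(np.arctan2(d[0],-d[1]))+0 if 0 else np.degrees(np.arctan2(-d[0],d[1])))
for c in caps:print(c.round(4))
print("capmean",np.mean(caps,0))
c=np.array(caps);e=(c[0]-c[1]+c[3]-c[2])/2;print("x dir",np.degrees(np.arctan2(e[1],e[0])),np.linalg.norm(e))
th=np.arctan2(e[1],e[0]);X=np.array([np.cos(th),np.sin(th)])
for n,p in(("rod",sum(rod)/2),("foot",sum(foot)/2),("edge",(E1[0]+E2[0])/2)):
  d=(p-np.mean(caps,0))[:2];print(n,"x,y in rack",d@X,d@[-X[1],X[0]],p[2])
E
```

```text
edge (array([ 0.60063271, -0.10673154,  0.18260469]), np.float64(0.0011323895073149458)) (array([ 0.52244576, -0.13224333,  0.18407276]), np.float64(0.001608190252626178))
rod [ 0.6033 -0.0994  0.094 ] [ 0.5117 -0.1294  0.094 ] len 0.09641692400755882 mid [ 0.55750502 -0.11440681] xaxis deg 108.14045780809603
foot [0.5732 0.0083 0.002 ] [ 0.4757 -0.0233  0.002 ] len 0.10249708232182946 mid [ 0.5244908  -0.00746976] xaxis deg 107.94255451235006
[ 0.5548 -0.0364  0.072 ]
[ 0.5673 -0.0751  0.072 ]
[ 0.5298 -0.0875  0.072 ]
[ 0.5163 -0.0499  0.072 ]
capmean [ 0.54206109 -0.06221995  0.072     ]
x dir 108.85470568569951 0.04035641278039824
rod x,y in rack -0.05437757807936929 0.002249966171077599 0.09399999999999997
foot x,y in rack 0.057490538363521936 -0.0010660958270774176 0.0020000000000000018
edge x,y in rack -0.06048931442978281 7.412757656490433e-05 0.1833387265707468
```

Emit:
{"api": "carry_out", "payload": {"grip": -1, "rows": [[-0.041, 0.028, 0, 0, 0, -0.13], [-0.082, 0.056, 0, 0, 0, -0.26], [-0.123, 0.084, 0, 0, 0, -0.39], [-0.164, 0.112, 0, 0, 0, -0.52], [-0.205, 0.14, 0, 0, 0, -0.65], [-0.246, 0.168, 0, 0, 0, -0.78], [-0.287, 0.196, 0, 0, 0, -0.91], [-0.328, 0.224, 0, 0, 0, -1.04]]}}

```text
clock: 1.1
tool_pos: [0.4563, -0.3198, 0.2264]
orientation: [180.0, 0.0, -101.4]
force: [0.9, -0.4, 0.3]
opening: 0.0131
gripper_force: 0.0
```

Emit:
{"api": "carry_out", "payload": {"grip": -1, "rows": [[-0.045, -0.021, 0, 0, 0, -0.13], [-0.09, -0.042, 0, 0, 0, -0.26], [-0.135, -0.063, 0, 0, 0, -0.39], [-0.179, -0.084, 0, 0, 0, -0.52], [-0.179, -0.084, 0.03, 0, 0, -0.52], [-0.179, -0.084, 0.06, 0, 0, -0.52], [-0.179, -0.084, 0.075, 0, 0, -0.52], [-0.179, -0.084, 0.075, 0, 0, -0.52]]}}

```text
clock: 2.1
tool_pos: [0.5734, -0.1631, 0.1507]
orientation: [179.9, 0.0, -71.8]
force: [-0.3, -1.1, 1.2]
opening: 0.0002
gripper_force: 0.0
```

```bash
python3 - <<'E'
from h import *
b=viewer.snapshot("side")[:,:,::-1];a=viewer.snapshot("top")[:,:,::-1]
a=cv2.resize(a[140:260,235:355],None,fx=3.3,fy=3.3,interpolation=2);b=cv2.resize(b[100:220,215:335],None,fx=3.3,fy=3.3,interpolation=2)
cv2.imwrite("pics/c2.png",np.hstack([a,b]))
o=telemetry.get_obs();X=np.array([np.cos(np.radians(108.2)),np.sin(np.radians(108.2))])
d=o["tool_pos"][:2]-[.558,-.115];print(d@X,d@[-X[1],X[0]],o["tool_pos"],o["orientation"],o["force"])
E
```

```text
-0.05106779915239047 -0.0007288042297189334 [ 0.5746426  -0.16328535  0.15251483] [-1.79947377e+02 -3.94813832e-02 -7.18391819e+01] [ 0.18663282 -0.83771702  0.93067   ]
```

View pics/c2.png

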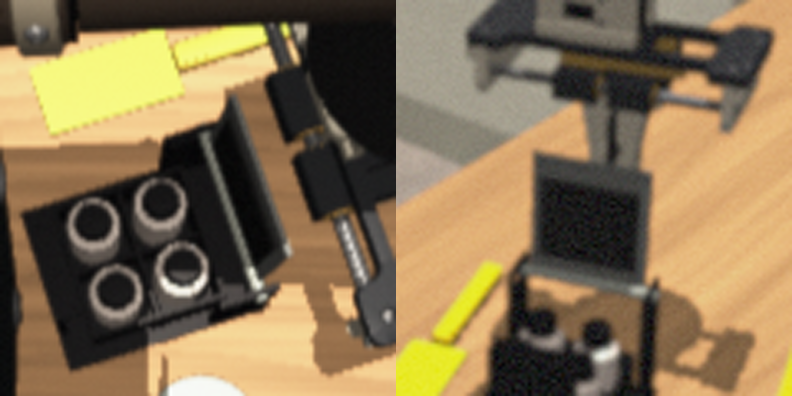

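The fingertip is about 30 mm behind the flap and centred across its width. I'll fold the flap in small arcs.

Emit:
{"api": "carry_out", "payload": {"grip": -1, "rows": [[-0.021, 0, 0.004, 0, 0, 0], [-0.031, 0, 0.004, 0, 0, 0], [-0.0385, 0, 0.0045, 0, 0, 0], [-0.046, 0, 0.005, 0, 0, 0], [-0.053, 0, 0.006, 0, 0, 0], [-0.06, 0, 0.008, 0, 0, 0], [-0.066, 0, 0.011, 0, 0, 0], [-0.072, 0, 0.0145, 0, 0, 0]]}}

```text
clock: 3.2
tool_pos: [0.5515, -0.0943, 0.1368]
orientation: [180.0, 0.0, -71.8]
force: [-0.4, -0.8, 0.7]
opening: 0.0002
gripper_force: 0.2
```

Emit:
{"api": "carry_out", "payload": {"grip": -1, "rows": [[-0.0055, 0, 0.0045, 0, 0, 0], [-0.01, 0, 0.01, 0, 0, 0], [-0.014, 0, 0.016, 0, 0, 0], [-0.017, 0, 0.022, 0, 0, 0], [-0.019, 0, 0.0285, 0, 0, 0], [-0.0195, 0, 0.035, 0, 0, 0], [-0.0195, 0, 0.039, 0, 0, 0], [-0.0195, 0, 0.041, 0, 0, 0]]}}

```text
clock: 4.2
tool_pos: [0.5454, -0.0761, 0.0957]
orientation: [180.0, 0.0, -71.8]
force: [-1.1, 1.1, 1.4]
opening: 0.0004
gripper_force: 0.6
```

```bash
python3 - <<'E'
from h import *
b=viewer.snapshot("side")[:,:,::-1];a=viewer.snapshot("top")[:,:,::-1]
a=cv2.resize(a[140:260,235:355],None,fx=3.3,fy=3.3,interpolation=2);b=cv2.resize(b[140:260,215:335],None,fx=3.3,fy=3.3,interpolation=2)
cv2.imwrite("pics/c3.png",np.hstack([a,b]))
o=telemetry.get_obs();X=np.array([np.cos(np.radians(108.2)),np.sin(np.radians(108.2))])
d=o["tool_pos"][:2]-[.558,-.115];print(d@X,d@[-X[1],X[0]],o["tool_pos"],o["orientation"],o["force"])
E
```

```text
0.04083972845964074 -0.00024386803676120235 [ 0.54547599 -0.07612723  0.0958579 ] [ 1.79980665e+02  1.67154001e-03 -7.18422098e+01] [-0.05687728  0.64420254  0.32024871]
```

View pics/c3.png

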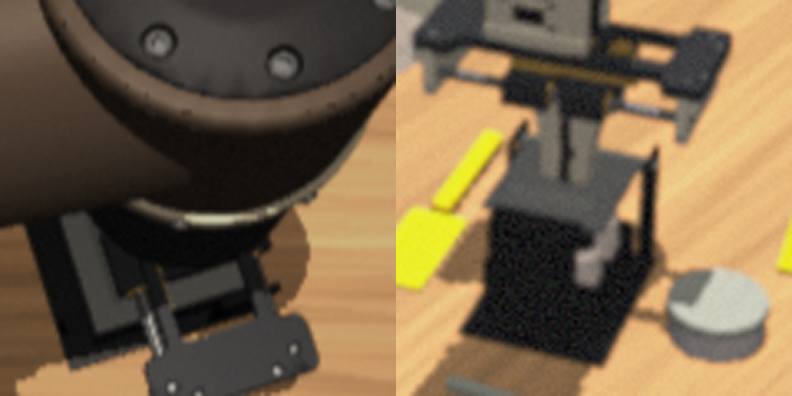

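The flap looks level, with the tip on its outer face. I'll press lightly to find the stop.

Emit:
{"api": "carry_out", "payload": {"grip": -1, "rows": [[0, 0, 0.001, 0, 0, 0], [0, 0, 0.0015, 0, 0, 0], [0, 0, 0.002, 0, 0, 0], [0, 0, 0.002, 0, 0, 0]]}}

```text
clock: 4.8
tool_pos: [0.5456, -0.0761, 0.0949]
orientation: [-180.0, -0.0, -71.8]
force: [-3.6, 1.2, 6.8]
opening: 0.0007
gripper_force: 4.0
```

Emit:
{"api": "carry_out", "payload": {"grip": -1, "rows": [[-0.003, 0, 0, 0, 0, 0], [-0.006, 0, 0, 0, 0, 0], [-0.009, 0, 0, 0, 0, 0], [-0.012, 0, 0, 0, 0, 0], [-0.015, 0, 0, 0, 0, 0], [-0.018, 0, 0, 0, 0, 0], [-0.021, 0, 0, 0, 0, 0], [-0.023, 0, 0, 0, 0, 0]]}}

```text
clock: 5.8
tool_pos: [0.5394, -0.0545, 0.095]
orientation: [-179.9, -0.1, -71.8]
force: [1.6, -4.2, 4.2]
opening: 0.0004
gripper_force: 2.7
```

Emit:
{"api": "carry_out", "payload": {"grip": -1, "rows": [[-0.0015, 0, 0, 0, 0, 0], [-0.003, 0, 0, 0, 0, 0], [-0.0045, 0, 0, 0, 0, 0], [-0.006, 0, 0, 0, 0, 0], [-0.007, 0, 0, 0, 0, 0], [-0.007, 0, 0, 0, 0, 0]]}}

```text
clock: 6.55
tool_pos: [0.5378, -0.0495, 0.095]
orientation: [-179.9, -0.2, -71.8]
force: [6.3, -15.2, 1.8]
opening: 0.0005
gripper_force: 8.9
```

Emit:
{"api": "carry_out", "payload": {"grip": -1, "rows": [[0.001, 0, 0, 0, 0, 0], [0.003, 0, -0.001, 0, 0, 0], [0.005, 0, -0.002, 0, 0, 0], [0.006, 0, -0.01, 0, 0, 0], [0.006, 0, -0.03, 0, 0, 0], [0.006, 0, -0.06, 0, 0, 0], [0.03, 0, -0.1, 0, 0, 0], [0.08, 0, -0.12, 0, 0, 0]]}}

```text
clock: 7.55
tool_pos: [0.5621, -0.123, 0.2173]
orientation: [-179.8, -0.0, -71.6]
force: [1.4, -0.2, 0.3]
opening: 0.0001
gripper_force: 0.0
```

Emit:
{"api": "carry_out", "payload": {"rows": [[0.05, 0, 0, 0, 0, 0], [0.1, 0, 0, 0, 0, 0], [0.15, 0, 0, 0, 0, 0], [0.2, 0, 0, 0, 0, 0], [0.2, 0, 0, 0, 0, 0]]}}

```text
clock: 8.18
tool_pos: [0.6233, -0.3164, 0.2128]
orientation: [179.9, 0.1, -72.0]
force: [-0.1, 0.8, -0.8]
opening: 0.0004
gripper_force: 0.0
```

```bash
python3 - <<'E'
from h import *
b=viewer.snapshot("side")[:,:,::-1];a=viewer.snapshot("top")[:,:,::-1]
a=cv2.resize(a[140:260,235:355],None,fx=3.3,fy=3.3,interpolation=2);b=cv2.resize(b[140:260,215:335],None,fx=3.3,fy=3.3,interpolation=2)
cv2.imwrite("pics/c4.png",np.clip(np.hstack([a,b])*1.5,0,255).astype(np.uint8))
o=telemetry.get_obs();print(o["tool_pos"],o["force"],o["clock"])
E
```

```text
[ 0.6230531  -0.31378538  0.21346144] [0.51245316 0.19254744 0.71449415] 8.275
```

View pics/c4.png

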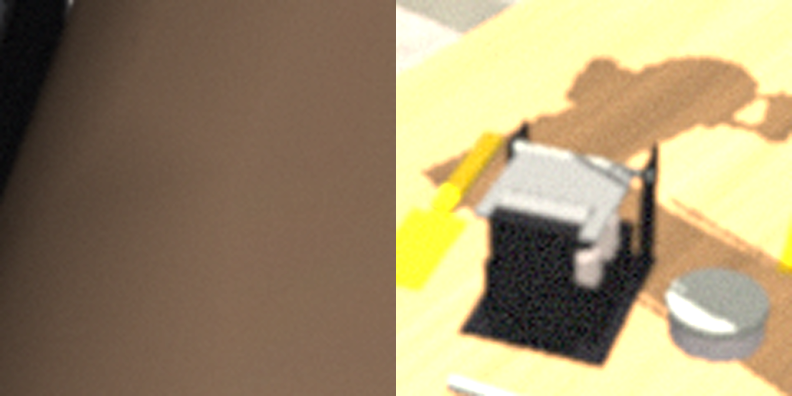

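The flap lies flat with its edge under the black lip, it stays down with nothing touching it, and the bystanders haven't moved. I'll hand the job in.

```bash
python3 -c "
from plant import workorder
print(workorder.close_job())"
```

```text
the job is handed in; nothing more can be done
None
```

The flap is folded, pushed to its end stop and staying shut under the lip with the arm clear; I handed the job in at about 8.3 s, and no verdict was returned.

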